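Feed the cheese under the slicer's guard with the push stick

ROBOT

A 6-joint arm with a two-finger parallel gripper is mounted at the origin on a cart in front of the work surface, level with it; the furniture and walls round the work are solid. World frame = base frame: x ahead of the robot, y to its left, z up, the work surface at z = 0. Lengths are in m, angles in rad, forces in N, time in s.
With the tool pointing down it reaches from about 0.375 to 0.975 m from the base axis. Payload 3.8 kg.
Tool frame: the origin (TCP) lies midway between the tips of the shut fingers; the grasp point (between the pads) lies 19 mm behind it; z points along the fingers, y is the line along which they close (so a half turn about z gives the same grasp; the last joint's range is limited). The gripper opens to 88 mm and grips with 3 to 60 N. Pads are 18 mm wide; open, the fingers measure 123 mm over their backs; the gripper's body (75 mm by 187 mm) begins 45 mm behind the grasp point.
Start: joints at [-1.36, 0.264, 1.604, -0, 1.274, -0.037], TCP at [0.166, -0.654, 0.239] pointing down, gripper open.
Joint ranges: [-2.63, 2.63], [-0.94, 2.18], [0.31, 2.57], [-1.31, 4.45], [0, 2.66], [-2.55, 2.55]. Speed limits (rad/s): [2.57, 2.57, 3.14, 3.14, 3.14, 3.14].

INTERFACE

Orientations are given as a unit quaternion [x, y, z, w].
In Python, from station import * gives the robot as it stands. The module is installed in compiled form; this text tells all that it offers.
- The arm moves only by the shell command python3 -m crank 'ROWS'. ROWS is text: rows parted by semicolons, each of 7 numbers parted by spaces: the shift along the tool's x, y, z in units of 20 cm (1.0 is 20 cm), then the turn, a rotation vector about the tool's x, y, z in units of 90 degrees (1.0 is 90 degrees), then the closure, from 0 (fully open) to 1 (shut). A call has 1 to 20 rows; each row is the pose to reach, as a shift and turn from the pose commanded when the call began, along the tool's axes at that moment; what a row does not reach only later rows make up. A row lasts 1/12 s, in which the tool goes at most 41.7 mm and 7.16 degrees, less where a joint would pass 70% of its speed; a pose out of reach is approached as far as the arm can. A call with a number of a shift or a turn outside -1 to 1 is refused whole. A call with a gripper value outside its range is refused whole. The fingers move at their own pace and stop on an object; the grip force is fixed at half the most. Time passes only in rows, so rows that repeat a pose let the fingers close. It gives the time, the measured TCP pose, the force, the opening and the grip force at its end, in the units of the state.
- state(): the state, without advancing time (a new reading comes with each control period).
- grab_frame(name): name is "scene" or "top" or "wrist"; returns a dict with "image" (400x640x3 uint8, red, green, blue), "fov_y" (degrees; the focal length in pixels is half the picture's height over the tangent of half this angle, whatever the lens; pixels are square), "cx", "cy" (the principal point, pixels), "distortion" ([k1, k2, p1, p2, k3] as OpenCV has them; the pictures are not rectified), "R" (3x3) and "t" (3): a world point X has camera coordinates R X + t; the wrist camera has in their place "hand_eye" (4x4, takes a point from camera to tool coordinates, whose origin is the TCP and whose axes are the flange's). Camera axes: x right, y down, z forward; pixel columns grow to the right and rows downward; lengths in m; the calibration is good to about 2 mm. A picture is of the moment at which its call begins: read the wrist's pose just before it. There is no depth.
- hand_in(): hands the job in; it is judged then, once.
The state is a dict: "time": time; "joints": joint angles; "qd": joint speeds; "tau": joint torques, N m; "tool_pos": TCP position; "eef_rot": TCP orientation; "contact_force": force on the tool from outside, world axes, zero at the start; "ft_torque": the same for the moment, N m; "width": opening from 0.0 (shut) to 1.0 (fully open); "gripper_force": force on a finger pad.
Only numpy, scipy, OpenCV 4.12 (cv2) and the standard library are available. Lean on these libraries where they do the work, as an engineer would, in place of code of your own. Each camera call takes 0.05 s, during which the arm holds its last target. There are 200 camera calls.

TASK

Load the slicer: take the wooden push stick from its tray and use it to push the block of cheese along the slicer's bed, in under the low guard, gently, until you feel it press against the sprung gauge plate hidden inside. Then draw the stick back out, leaving the cheese resting against the plate, and lay the stick flat back in its tray. Touch the cheese only with the stick, keep the gripper out of the guard, and leave the other things alone.

Things in the scene. Friction and masses are not known exactly. Their poses are not given: they have to be found in the camera images.
- slicer: Fixed steel bed with white hood, 345 x 108 x 120 mm. Origin: on the worktop under the hood's mouth; +x is the feed direction, into the hood. Bed top at z = 12 mm, from x = -160 to 185 mm. Two rails, top at z = 26 mm, stand 84 mm apart from x = -160 to -50 mm, then funnel in to the mouth. Hood from x = -5 to 152 mm, top at z = 77 mm; parked blade's back at x = 85 mm up to z = 120 mm.
- mouth (a point): Middle of the hood's mouth at bed height, slicer's axes. Mouth and the tunnel behind it are 66 mm wide and 48 mm high.
- gauge: Black end cap with a knob at the tunnel's far end; origin and axes as the slicer's. Carries the gauge plate, hidden in the tunnel: its face stands at x = 97 to 133 mm, set anew each time, not visible. It gives 1 mm per 4 N; press it with 3 to 10 N, 20 N is too much. When the stick leaves, it pushes the cheese back a little until bed friction holds it, and stays in touch.
- cheese: Rigid block of hard cheese, pale, darker rind on both long sides, 80 (x) x 60 (y) x 40 (z) mm, about 0.25 kg, on the bed before the mouth, not quite straight. Origin: centre of its underside; +x roughly along the feed. Sliding it on the bed takes 1 to 3.5 N, more where it rubs the funnel.
- push_stick: Loose pale wooden push stick, 175 mm long, 0.12 kg, lying in its tray. Origin: centre of its underside; +x runs from grip to paddle. Paddle: flat front face at x = +85 mm, 40 mm wide (y), z = 0 to 28 mm. Shaft 18 mm wide, z = 4 to 20 mm. Upright grip: centre at x = -65 mm, 50 mm long (x), 24 mm thick (y), top at z = 74 mm; grasp it from above across its thickness.
- rest: Fixed dark wooden tray of the push stick, 240 (x) x 86 (y) mm, rim 10 mm high and 5 mm thick, floor 4 mm above the worktop. Origin: centre of its underside. The stick lies along the tray's x, paddle towards +x.
- spice_jar: Bystander: spice jar with a red cap, 45 mm across, 106 mm high; origin at the centre of its underside.
- honey_jar: Bystander: honey jar, 66 mm across, 90 mm high; origin at the centre of its underside.
- tea_light: Bystander: tea light, 38 mm across, 15 mm high; origin at the centre of its underside.

How it is judged:
On the way, in this order (a step that is already met when the one before it is completed fails the run):
1. the push stick has been lifted out of its tray (z of push_stick in the frame of rest above 0.02 m), for 0.1 s.
2. the stick presses the cheese, inside the guard, against the gauge plate with more than 2 N (contact force between cheese and gauge above 2 N and contact force between push_stick and cheese above 1 N and x of cheese in the frame of slicer above 0.045 m), for 0.2 s.
At the end, for the whole second after the job is handed in: The cheese rests inside the guard, in line with the feed (0.12 rad), touching the gauge plate (over 0.1 N); the push stick lies flat, released and at rest on its tray's floor, within 30 mm lengthways and 22 mm sideways of its centre, within 0.25 rad of its length (contact force between cheese and gauge above 0.1 N and x of cheese in the frame of slicer above 0.05 m and angle between the x axis of cheese and the x axis of slicer, either way round below 0.12 rad and linear speed of each of cheese, push_stick below 0.01 m/s and x of push_stick in the frame of rest between -0.03 and 0.03 m and y of push_stick in the frame of rest between -0.022 and 0.022 m and z of push_stick in the frame of rest below 0.009 m and angle between push_stick's own z axis and vertical below 0.06 rad and angle between the x axis of push_stick and the x axis of rest, either way round below 0.25 rad).
It fails at once if the cheese is pressed on the gauge plate with over 20 N (contact force between cheese and gauge above 20 N).
It fails at once if the stick pushes the cheese with over 25 N (contact force between push_stick and cheese above 25 N).
It fails at once if the robot touches the cheese itself (contact force between any of the fingers, the arm and cheese above 0.5 N).
It fails at once if the fingers reach in under the guard (x of the grasp point in the frame of slicer between 0 and 0.15 m and y of the grasp point in the frame of slicer between -0.04 and 0.04 m and z of the grasp point in the frame of slicer below 0.065 m).
It fails at once if a bystander is shifted by more than 20 mm (distance of any of spice_jar, honey_jar, tea_light from where it was at the start of the episode above 0.02 m).
It also fails if it takes over 64 s, if anything falls off the work surface, if the arm or the gripper's body presses on something with over 40 N, if the wrist force passes 120 N, or if a joint passes its speed limit or range.

## Working session

There is one attempt and no reset: what is moved stays moved. The work goes in short steps, Python scripts to look and compute and a shell command to move; the robot and the scene stay as the last step left them, time stands still between calls to the robot, and variables do not carry over. Pictures are saved under pics/ and viewed, at most 13 in all, crops included, and the job is handed in when it is done.

```bash
mkdir -p pics; python3 - <<'E'
from station import *
import cv2,pickle
s=state();print({k:s[k] for k in('time','tool_pos','eef_rot','contact_force','width')})
d={}
for n in('scene','top'):
    f=grab_frame(n);d[n]=f;print(n,f['fov_y'],f['cx'],f['cy'],f['distortion'],f['R'],f['t'])
    cv2.imwrite(f'pics/{n}0.png',f['image'][:,:,::-1])
pickle.dump(d,open('f0.pkl','wb'))
E
```

```text
{'time': 0.0, 'tool_pos': array([ 0.16541955, -0.65370445,  0.23740453]), 'eef_rot': array([ 9.92329478e-01,  1.23616399e-01, -1.11086721e-04, -1.08638574e-03]), 'contact_force': array([-0.32034011,  0.09318367,  0.03506073]), 'width': 0.99829327922913}
scene 52.51669178746932 314.6845865466574 202.8183135297171 [0.02070041 0.         0.         0.         0.        ] [[-0.79347234 -0.60826634 -0.02033974]
 [-0.36694346  0.50479899 -0.7813645 ]
 [ 0.48554521 -0.61252758 -0.62374339]] [0.40972121 0.26456091 0.84654725]
top 55.796900025798195 318.6098917500803 211.07975086082922 [-0.06928734  0.          0.          0.          0.        ] [[-0.02993771 -0.99880865 -0.03853584]
 [-0.99066682  0.03477853 -0.13179416]
 [ 0.13297736  0.03423056 -0.99052778]] [-0.01371205  0.57038441  0.8604756 ]
```

View pics/top0.png

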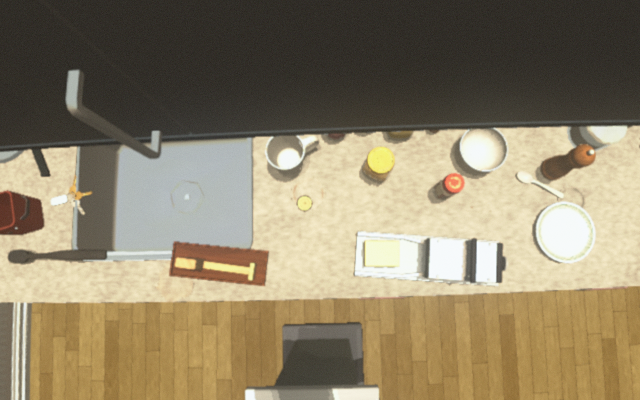

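View pics/scene0.png

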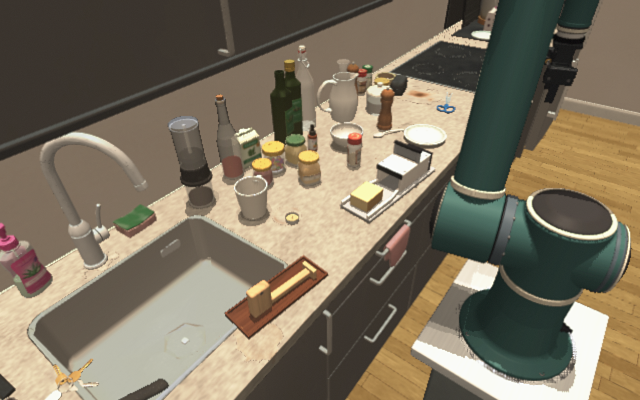

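The top view shows the tray at (170–268, 243–285) with the paddle to the right. The slicer is at (355–503, 233–283), feeding right, with the cheese near (382, 253) and bystanders at (380,165), (452,186) and (304,203). The scene view agrees.

```bash
cat > h.py <<'E'
import numpy as np,cv2
from scipy.spatial.transform import Rotation as Ro
def K(f):
    F=200/np.tan(np.radians(f['fov_y'])/2);return np.array([[F,0,f['cx']],[0,F,f['cy']],[0,0,1.]])
def ext(f,s=None):
    if 'R' in f and f['R'] is not None: return np.array(f['R']),np.array(f['t'])
    T=np.eye(4);T[:3,:3]=Ro.from_quat(s['eef_rot']).as_matrix();T[:3,3]=s['tool_pos']
    M=np.linalg.inv(T@np.array(f['hand_eye']));return M[:3,:3],M[:3,3]
def cast(f,uv,z,s=None):
    R,t=ext(f,s);p=cv2.undistortPoints(np.array(uv,float).reshape(-1,1,2),K(f),np.array(f['distortion'])).reshape(-1,2)
    d=np.c_[p,np.ones(len(p))]@R;c=-R.T@t
    return c+d*((z-c[2])/d[:,2])[:,None]
def proj(f,X,s=None):
    R,t=ext(f,s);return cv2.projectPoints(np.array(X,float).reshape(-1,3),cv2.Rodrigues(R)[0],t,K(f),np.array(f['distortion']))[0].reshape(-1,2)
E
python3 - <<'E'
import pickle
from h import *
d=pickle.load(open('f0.pkl','rb'));f=d['top'];im=f['image'];hsv=cv2.cvtColor(im,cv2.COLOR_RGB2HSV)
a=cv2.resize(im[235:295,160:280],None,fx=6.6,fy=4.9*1.0,interpolation=2);b=cv2.resize(im[225:295,350:510],None,fx=4.95,fy=4.2,interpolation=2)
a=a[:290,:790];b=b[:,:790]
cv2.imwrite('pics/c.png',np.vstack([a,b])[:,:,::-1])
def big(m):
    c=max(cv2.findContours(m,0,2)[0],key=cv2.contourArea);return c.reshape(-1,2)
def roi(m,x0,x1,y0,y1):
    o=np.zeros_like(m);o[y0:y1,x0:x1]=m[y0:y1,x0:x1];return o
H,S,V=[hsv[...,i].astype(int) for i in range(3)]
tray=roi(((V<120)&(S>100)).astype(np.uint8)*255,160,280,235,295)
cv2.imwrite
for n,m,z in(('tray',tray,.010),('wood',roi(((V>150)&(S>70)).astype(np.uint8)*255,172,266,245,283),.03),('cheese',roi(((H>18)&(H<35)&(S>70)&(V>120)).astype(np.uint8)*255,358,410,235,280),.052)):
    c=big(m);P=cast(f,c,z)[:,:2].astype(np.float32);r=cv2.minAreaRect(P);print(n,c.min(0),c.max(0),r,len(c))
# slicer: whole extents pixels
E
```

```text
tray [190 259] [203 271] ((0.4463159143924713, 0.2672760486602783), (0.02066827565431595, 0.04141999036073685), 46.3254508972168) 26
wood [172 256] [254 282] ((0.44102582335472107, 0.22490042448043823), (0.19805267453193665, 0.0588814839720726), 84.23613739013672) 194
cheese [364 241] [365 265] ((0.4669472575187683, -0.1353115737438202), (0.0023025190457701683, 0.05495486035943031), 87.46634674072266) 4
```

View pics/c.png

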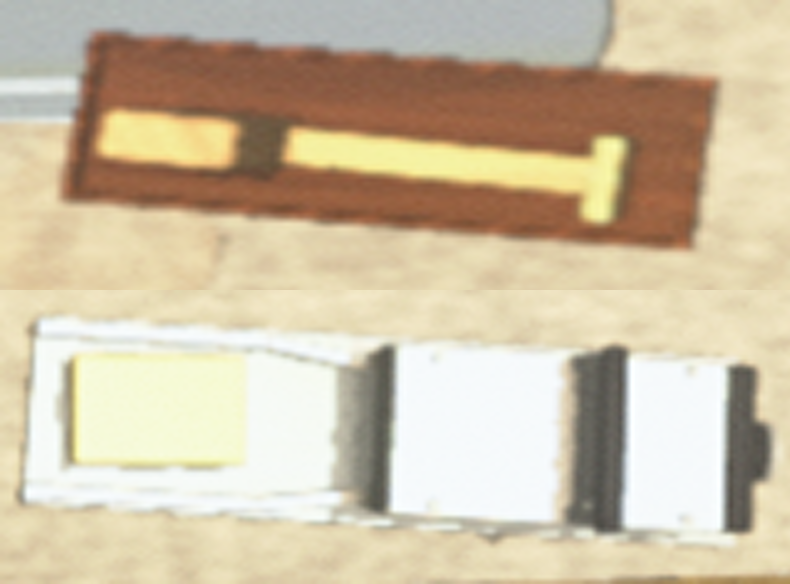

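The crop shows the stick in its tray, with the grip top at about (168,137) and the paddle at (604,180). It also shows the cheese at (158,408), the mouth at x≈390 and the slicer's bed outline. I'll do a rough cast from these, then refine with the wrist camera.

```bash
python3 - <<'E'
import pickle
from h import *
d=pickle.load(open('f0.pkl','rb'));f=d['top']
A=lambda p:np.array(p)/[6.6,4.9]+[160,235]-.4
B=lambda p:np.array(p)/[4.95,4.2]+[350,225]-.4
pr=lambda n,P:print(n,np.round(P[:,:2],4).tolist())
t=cast(f,A([[93,33],[717,80],[693,247],[64,200]]),.010);pr('tray',t);print(t.mean(0))
pr('grip',cast(f,A([[105,110],[240,118],[238,168],[96,158]]),.078))
pr('paddle',cast(f,A([[597,137],[628,137],[612,222],[583,220]]),.032))
pr('cheese',cast(f,B([[72,354],[244,352],[245,464],[74,464]])-[0,290/4.2],.052))
pr('hood',cast(f,B([[398,345],[752,365],[390,508],[725,532]])-[0,290/4.2],.077))
pr('rails',cast(f,B([[36,318],[24,500]])-[0,290/4.2],.026))
pr('jars',cast(f,[[380,157],[453,182]],.09));pr('tea',cast(f,[[304,203]],.015))
E
```

```text
tray [[0.5101, 0.3316], [0.4798, 0.0943], [0.3982, 0.1043], [0.4263, 0.3416]]
[0.45360067 0.21796018 0.01      ]
grip [[0.4695, 0.2975], [0.4646, 0.2492], [0.4416, 0.2497], [0.4473, 0.3004]]
paddle [[0.4529, 0.1344], [0.4526, 0.1231], [0.412, 0.1294], [0.4132, 0.1399]]
cheese [[0.4971, -0.1358], [0.4955, -0.2158], [0.4346, -0.213], [0.4372, -0.1341]]
hood [[0.4955, -0.2813], [0.4789, -0.4419], [0.4098, -0.2722], [0.3915, -0.4222]]
rails [[0.5195, -0.1216], [0.4175, -0.1117]]
jars [[0.6816, -0.1773], [0.6179, -0.3384]]
tea [[0.5939, 0.0037]]
```

```bash
cat > rel.py <<'E'
# usage: rel.py x y z yaw_deg : shift/turn units from the present pose, tool pointing down
import sys
from station import *
from h import *
def rel(x,y,z,yaw,s=None):
    s=s or state();R=Ro.from_quat(s['eef_rot'])
    a=np.radians(yaw);T=Ro.from_matrix(np.array([[np.cos(a),np.sin(a),0],[np.sin(a),-np.cos(a),0],[0,0,-1]]))
    sh=R.inv().apply(np.array([x,y,z])-s['tool_pos'])/.2;rv=(R.inv()*T).as_rotvec()/(np.pi/2)
    return np.round(sh,4),np.round(rv,4)
if __name__=='__main__': print(*rel(*map(float,sys.argv[1:])))
E
python3 rel.py .40 -.40 .30 84
```

```text
[ 1.4484 -0.943  -0.3103] [-0.0011 -0.0008 -0.7756]
```

```bash
python3 -m crank '0.72 -0.47 -0.31 0 0 -0.39 0;0.72 -0.47 -0.31 0 0 -0.39 0;0.72 -0.47 -0.31 0 0 -0.39 0;0.72 -0.47 -0.31 0 0 -0.39 0;0.72 -0.47 -0.31 0 0 -0.39 0;0.72 -0.47 -0.31 0 0 -0.39 0'; python3 rel.py .42 -.21 .32 84
```

```text
time: 0.6
tool_pos: [0.2849, -0.526, 0.3028]
eef_rot: [0.907, 0.42, 0.001, 0.001]
contact_force: [-0.3, 0.6, -1.0]
width: 0.999
gripper_force: 0.0
[ 1.6422 -0.5057 -0.0873] [ 0.0018  0.0005 -0.3808]
```

```bash
python3 -m crank '0.9 -0.5 -0.09 0 0 -0.38 0;0.9 -0.5 -0.09 0 0 -0.38 0;0.9 -0.5 -0.09 0 0 -0.38 0;0.9 -0.5 -0.09 0 0 -0.38 0;0.9 -0.5 -0.09 0 0 -0.38 0;0.9 -0.5 -0.09 0 0 -0.38 0;0.9 -0.5 -0.09 0 0 -0.38 0' ; python3 rel.py .42 -.25 .32 84
python3 - <<'E'
from station import *
from h import *
import pickle
s=state();f=grab_frame('wrist');pickle.dump((s,f),open('w1.pkl','wb'));print(f['hand_eye'],f['fov_y'],f['distortion'])
cv2.imwrite('pics/w1.png',f['image'][:,:,::-1])
E
```

```text
time: 1.18
tool_pos: [0.3236, -0.3256, 0.3185]
eef_rot: [0.746, 0.666, -0.0, 0.0]
contact_force: [0.4, -0.5, 0.7]
width: 1.0
gripper_force: 0.0
[ 0.43    0.4359 -0.0077] [ 0.      0.0006 -0.0057]
[[ 9.79224318e-04 -9.65753352e-01 -2.59460024e-01  6.61078217e-02]
 [ 9.99999520e-01  9.52913157e-04  2.27182482e-04  1.10238396e-03]
 [ 2.78406275e-05 -2.59460122e-01  9.65753822e-01 -1.46197383e-01]
 [ 0.00000000e+00  0.00000000e+00  0.00000000e+00  1.00000000e+00]] 62.344224078114216 [-0.00129728  0.          0.          0.          0.        ]
```

View pics/w1.png

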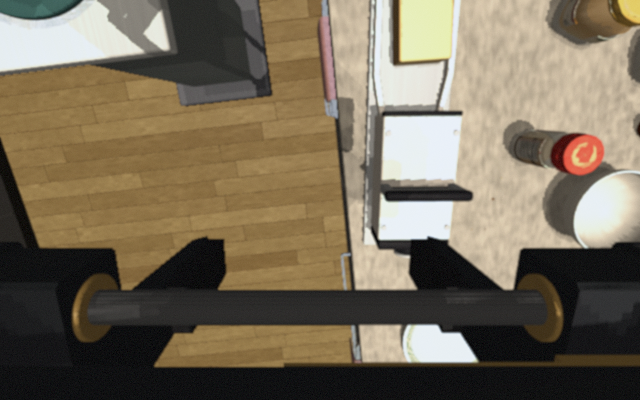

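The wrist view has tool +x pointing up. The slicer is at columns 365–470 and the cheese is cut off at the top, at (425,30). I'll move 90 mm in +y and 120 mm in +x.

```bash
python3 -m crank '0.45 0.6 0 0 0 0 0;0.45 0.6 0 0 0 0 0;0.45 0.6 0 0 0 0 0;0.45 0.6 0 0 0 0 0;0.45 0.6 0 0 0 0 0;0.45 0.6 0 0 0 0 0;0.45 0.6 0 0 0 0 0'
python3 - <<'E'
from station import *
from h import *
import pickle
s=state();f=grab_frame('wrist');pickle.dump((s,f),open('w2.pkl','wb'));print(s['tool_pos'],s['qd'].round(3))
im=f['image'];cv2.imwrite('pics/w2.png',cv2.resize(im[:250,190:440],None,fx=2.4,fy=2.4,interpolation=2)[:,:,::-1])
E
```

```text
time: 1.82
tool_pos: [0.4525, -0.252, 0.3177]
eef_rot: [0.747, 0.665, -0.001, -0.001]
contact_force: [-0.9, -0.4, -0.9]
width: 0.998
gripper_force: 0.0
[ 0.45246955 -0.25198346  0.31772613] [-0.013 -0.022  0.009  0.001  0.001 -0.001]
```

View pics/w2.png

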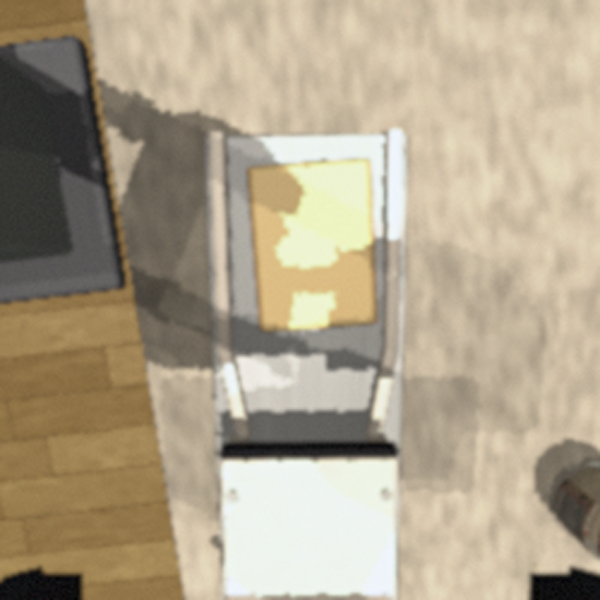

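Rail ends are at crop pixels (210,131) and (404,129), the hood's top front edge runs (222,458)–(397,457), and the cheese top corners are (249,168), (370,158), (376,323) and (262,330).

```bash
python3 - <<'E'
import pickle
from h import *
s,f=pickle.load(open('w2.pkl','rb'))
C=lambda p:(np.array(p)+.5)/2.4+[190,0]-.5
hd=cast(f,C([[222,458],[397,457]]),.077,s)[:,:2];rl=cast(f,C([[210,131],[404,129]]),.026,s)[:,:2]
ins=cast(f,C([[226,134],[388,134],[220,350],[403,350]]),.026,s)[:,:2]
ch=cast(f,C([[249,168],[370,158],[376,323],[262,330]]),.052,s)[:,:2]
print('hood',hd,np.linalg.norm(hd[1]-hd[0]),'rail',rl,np.linalg.norm(rl[1]-rl[0]));print('ins',ins);print('cheese',ch,ch.mean(0))
for a,b in((hd[1],hd[0]),(rl[1],rl[0])):
    v=a-b;print('feed yaw from width',np.degrees(np.arctan2(v[1],v[0]))-90)
v=hd.mean(0)-rl.mean(0);print('len(155)',np.linalg.norm(v),'yaw',np.degrees(np.arctan2(v[1],v[0])))
for i,j in((0,3),(1,2)):
    v=ch[j]-ch[i];print('cheese yaw',np.degrees(np.arctan2(v[1],v[0])),np.linalg.norm(v))
E
python3 rel.py .45 .17 .32 83
```

```text
hood [[ 0.40867593 -0.27170787]
 [ 0.4957532  -0.28118747]] 0.08759174649612722 rail [[ 0.41991545 -0.11244456]
 [ 0.51840199 -0.12288413]] 0.0990382914177407
ins [[ 0.42783615 -0.11479031]
 [ 0.51008625 -0.12430216]
 [ 0.40921835 -0.22277154]
 [ 0.50862053 -0.23421274]]
cheese [[ 0.43879045 -0.1354833 ]
 [ 0.49759993 -0.13771809]
 [ 0.49328475 -0.21620871]
 [ 0.435094   -0.21304392]] [ 0.46619228 -0.17561351]
feed yaw from width -96.21299791686471
feed yaw from width -96.05075833501384
len(155) 0.15968484417818668 yaw -96.09112069569689
cheese yaw -92.72858235890341 0.07764865286639518
cheese yaw -93.1467778285312 0.07860914722539736
[ 2.0944 -0.2557 -0.0099] [-0.001   0.0001  0.0038]
```

```bash
python3 -m crank '1 -0.13 0 0 0 0 0;1 -0.13 0 0 0 0 0;1 -0.13 0 0 0 0 0;1 -0.13 0 0 0 0 0;1 -0.13 0 0 0 0 0;1 -0.13 0 0 0 0 0' >/dev/null; python3 -m crank '1 -0.13 0 0 0 0 0;1 -0.13 0 0 0 0 0;1 -0.13 0 0 0 0 0;1 -0.13 0 0 0 0 0;1 -0.13 0 0 0 0 0;1 -0.13 0 0 0 0 0;1 -0.13 0 0 0 0 0;1 -0.13 0 0 0 0 0'
python3 - <<'E'
from station import *
from h import *
import pickle
s=state();f=grab_frame('wrist');pickle.dump((s,f),open('w3.pkl','wb'));print(s['tool_pos'],s['qd'].round(3))
im=f['image'];cv2.imwrite('pics/w3.png',cv2.resize(im[:250,190:440],None,fx=2.4,fy=2.4,interpolation=2)[:,:,::-1])
E
```

```text
time: 3.03
tool_pos: [0.4469, 0.1513, 0.3186]
eef_rot: [0.746, 0.665, -0.0, 0.0]
contact_force: [0.4, 0.3, 0.6]
width: 0.997
gripper_force: 0.0
[0.44694058 0.1512685  0.31857657] [-0.021 -0.005  0.003  0.003 -0.001  0.005]
```

View pics/w3.png

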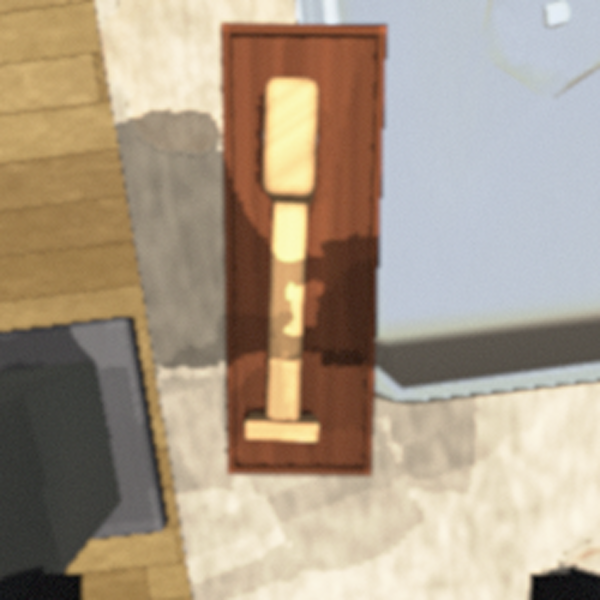

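The tray corners are (222,25), (386,25), (370,473) and (230,473). The grip top spans (264–318, 79–196), and the paddle front edge runs (244,439)–(319,441).

```bash
python3 - <<'E'
import pickle
from h import *
s,f=pickle.load(open('w3.pkl','rb'))
C=lambda p:(np.array(p)+.5)/2.4+[190,0]-.5
ang=lambda v:np.degrees(np.arctan2(v[1],v[0]))
t=cast(f,C([[222,25],[386,25],[370,473],[230,473]]),.010,s)[:,:2]
print(t,'tray c',t.mean(0),'yaw',ang(t[3]-t[0]),ang(t[2]-t[1]),ang(t[1]-t[0])-90,ang(t[2]-t[3])-90,np.linalg.norm(t[3]-t[0]),np.linalg.norm(t[1]-t[0]))
g=cast(f,C([[266,79],[318,80],[314,196],[263,194]]),.078,s)[:,:2];p=cast(f,C([[244,439],[319,441]]),.032,s)[:,:2]
v=p.mean(0)-g.mean(0);print('grip c',g.mean(0),'padl',p.mean(0),np.linalg.norm(v),'yaw',ang(v),ang(p[1]-p[0])-90)
E
```

```text
[[0.42669674 0.34235652]
 [0.5103928  0.33279819]
 [0.48024937 0.09719725]
 [0.3979825  0.10659401]] tray c [0.45383035 0.21973649] yaw -96.94402890292643 -97.29096902222622 -96.51511063892374 -96.51625154551927 0.2375046619031281 0.08424008448935583
grip c [0.45519526 0.27466355] padl [0.43187643 0.12746205] 0.1490370721378061 yaw -99.00167162839945 -98.07576865877881
```

```bash
python3 rel.py .4552 .2747 .12 81.2
```

```text
[ 0.6202 -0.0309  0.9925] [0.0001 0.0006 0.0241]
```

```bash
python3 -m crank '0.62 -0.03 0.3 0 0 0.024 0;0.62 -0.03 0.5 0 0 0.024 0;0.62 -0.03 0.7 0 0 0.024 0;0.62 -0.03 0.9 0 0 0.024 0;0.62 -0.03 0.99 0 0 0.024 0;0.62 -0.03 0.99 0 0 0.024 0;0.62 -0.03 0.99 0 0 0.024 0;0.62 -0.03 0.99 0 0 0.024 0'; python3 rel.py .4552 .2747 .041 81.2
```

```text
time: 3.75
tool_pos: [0.4537, 0.2742, 0.1186]
eef_rot: [0.759, 0.651, -0.003, -0.0]
contact_force: [0.3, -0.8, 0.6]
width: 1.001
gripper_force: 0.0
[0.0053 0.0088 0.3881] [-0.0029  0.0026  0.0004]
```

```bash
python3 -m crank '0 0.008 0.1 0 0 0 0;0 0.008 0.2 0 0 0 0;0 0.008 0.3 0 0 0 0;0 0.008 0.385 0 0 0 0;0 0.008 0.385 0 0 0 0;0 0.008 0.385 0 0 0 0;0 0.008 0.385 0 0 0 0.5;0 0.008 0.385 0 0 0 1;0 0.008 0.385 0 0 0 1;0 0.008 0.385 0 0 0 1;0 0.008 0.385 0 0 0 1;0 0.008 0.385 0 0 0 1;0 0.008 0.385 0 0 0 1;0 0.008 0.385 0 0 0 1;0 0.008 0.385 0 0 0 1;0 0.008 0.385 0 0 0 1'
```

```text
time: 5.08
tool_pos: [0.4562, 0.2765, 0.0436]
eef_rot: [0.758, 0.652, -0.0, -0.0]
contact_force: [0.3, -0.5, -0.8]
width: 0.268
gripper_force: 29.9
```

```bash
python3 -m crank '0 0 -0.1 0 0 0 1;0 0 -0.2 0 0 0 1;0 0 -0.3 0 0 0 1;0 0 -0.42 0 0 0 1;0 0 -0.42 0 0 0 1;0 0 -0.42 0 0 0 1;0 0 -0.42 0 0 0 1'; python3 rel.py .4841 .0213 .128 83.9
python3 - <<'E'
from station import *
from h import *
import pickle
s=state();f=grab_frame('wrist');pickle.dump((s,f),open('w4.pkl','wb'))
cv2.imwrite('pics/w4.png',cv2.resize(f['image'][:340,190:440],None,fx=1.75,fy=1.75,interpolation=2)[:,:,::-1])
E
```

```text
time: 5.67
tool_pos: [0.4557, 0.2762, 0.1267]
eef_rot: [0.758, 0.652, -0.001, -0.0]
contact_force: [-0.3, 0.7, -2.2]
width: 0.271
gripper_force: 29.5
[-1.2384  0.3322 -0.0061] [-0.0007  0.0005 -0.0285]
```

View pics/w4.png

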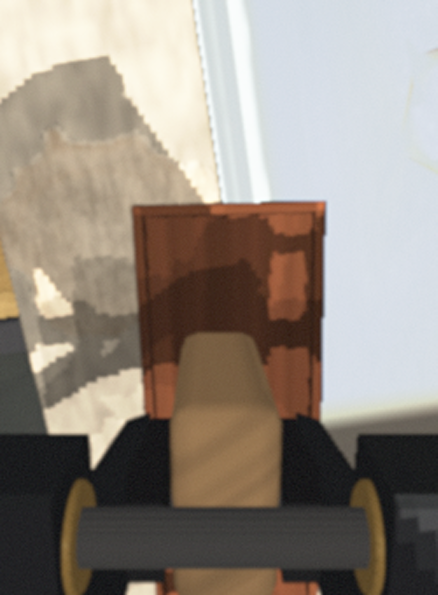

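The grip is held between the fingers and lifted out of the tray, but the paddle is hidden behind the gripper. I'll check the paddle with the top and scene cameras at the pre-push pose.

```bash
python3 -m crank '-0.15 0.05 0 0 0 -0.028 1;-0.3 0.1 0 0 0 -0.028 1;-0.45 0.15 0 0 0 -0.028 1;-0.6 0.2 0 0 0 -0.028 1;-0.75 0.25 0 0 0 -0.028 1;-0.9 0.33 0 0 0 -0.028 1;-0.99 0.33 0 0 0 -0.028 1;-0.99 0.33 0 0 0 -0.028 1;-0.99 0.33 0 0 0 -0.028 1;-0.99 0.33 0 0 0 -0.028 1' 
python3 - <<'E'
from station import *
from h import *
import pickle
s=state();d={n:grab_frame(n) for n in('top','scene')};pickle.dump((s,d),open('w5.pkl','wb'))
a=cv2.resize(d['top']['image'][215:295,240:400],None,fx=4.5,fy=4.5,interpolation=2)[:,:720];b=cv2.resize(d['scene']['image'][150:250,260:440],None,fx=2.4,fy=2.4,interpolation=2)
b=cv2.copyMakeBorder(b,0,0,0,720-b.shape[1],0)
cv2.imwrite('pics/w5.png',np.vstack([a,b])[:,:,::-1])
E
python3 rel.py .4841 .0213 .0556 83.9
```

```text
time: 6.55
tool_pos: [0.4909, 0.0713, 0.1265]
eef_rot: [0.744, 0.668, -0.001, -0.001]
contact_force: [-0.7, 0.8, -1.5]
width: 0.272
gripper_force: 29.5
[-0.2552 -0.0085  0.3572] [-0.0008 -0.0001  0.0003]
```

View pics/w5.png

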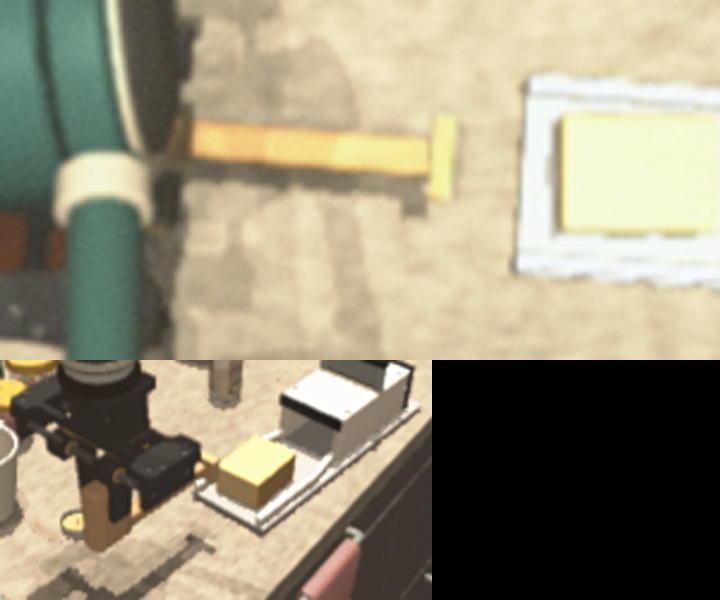

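The stick is held level. In the top crop, the paddle front edge runs (457,115)–(450,200), clear of the bed end at x≈525.

```bash
python3 - <<'E'
import pickle
from h import *
s,d=pickle.load(open('w5.pkl','rb'));f=d['top']
p=cast(f,(np.array([[457,115],[450,200]])+.5)/4.5+[240,215]-.5,.115)[:,:2]
u=np.array([-.1063,-.9943]);v=np.array([.9943,-.1063]);o=np.array([.452,-.279])
for n,q in(('p0',p[0]),('p1',p[1]),('mid',p.mean(0)),('tcp',s['tool_pos'][:2])): print(n,q,(q-o)@u,(q-o)@v)
E
```

```text
p0 [ 0.49463735 -0.08142096] -0.2009851867092914 0.021391665805604556
p1 [ 0.45451139 -0.07662077] -0.20149263384736152 -0.01901583259823637
mid [ 0.47457437 -0.07902086] -0.20123891027832647 0.0011879166036840656
tcp [0.4908896  0.07130145] -0.35243870002818256 0.0014308841687150214
```

```bash
python3 -m crank '0 -0.005 0.1 0 0 0 1;0 -0.005 0.2 0 0 0 1;0 -0.005 0.28 0 0 0 1;0 -0.005 0.345 0 0 0 1;0 -0.005 0.345 0 0 0 1;0 -0.005 0.345 0 0 0 1;-0.1 -0.005 0.345 0 0 0 1;-0.2 -0.005 0.345 0 0 0 1;-0.25 -0.005 0.345 0 0 0 1;-0.25 -0.005 0.345 0 0 0 1;-0.25 -0.005 0.345 0 0 0 1;-0.25 -0.005 0.345 0 0 0 1'
python3 rel.py .4841 .0213 .0556 83.9
```

```text
time: 7.65
tool_pos: [0.486, 0.0218, 0.0593]
eef_rot: [0.744, 0.668, 0.001, 0.0]
contact_force: [1.4, -0.4, -1.3]
width: 0.272
gripper_force: 29.5
[-0.0033 -0.0095  0.0186] [ 0.0008 -0.0004 -0.0007]
```

```bash
python3 -m crank '-0.015 -0.007 0.015 0 0 0 1;-0.03 -0.007 0.015 0 0 0 1;-0.045 -0.007 0.015 0 0 0 1;-0.06 -0.007 0.015 0 0 0 1;-0.075 -0.007 0.015 0 0 0 1;-0.09 -0.007 0.015 0 0 0 1;-0.105 -0.007 0.015 0 0 0 1;-0.12 -0.007 0.015 0 0 0 1;-0.135 -0.007 0.015 0 0 0 1;-0.15 -0.007 0.015 0 0 0 1'
python3 -m crank '-0.015 0 0 0 0 0 1;-0.03 0 0 0 0 0 1;-0.045 0 0 0 0 0 1;-0.06 0 0 0 0 0 1;-0.075 0 0 0 0 0 1;-0.09 0 0 0 0 0 1;-0.105 0 0 0 0 0 1;-0.12 0 0 0 0 0 1'
```

```text
time: 8.48
tool_pos: [0.4808, -0.0087, 0.0557]
eef_rot: [0.744, 0.668, -0.0, -0.0]
contact_force: [0.3, 0.6, -2.0]
width: 0.271
gripper_force: 29.5
time: 9.15
tool_pos: [0.4782, -0.0326, 0.0557]
eef_rot: [0.744, 0.668, -0.0, -0.0]
contact_force: [0.3, 2.1, -1.1]
width: 0.269
gripper_force: 29.5
```

```bash
python3 -m crank '-0.015 0 0 0 0 0 1;-0.03 0 0 0 0 0 1;-0.045 0 0 0 0 0 1;-0.06 0 0 0 0 0 1;-0.075 0 0 0 0 0 1;-0.09 0 0 0 0 0 1'
```

```text
time: 9.65
tool_pos: [0.4763, -0.0505, 0.0557]
eef_rot: [0.744, 0.668, -0.0, -0.0]
contact_force: [0.4, 1.9, -0.9]
width: 0.269
gripper_force: 29.5
```

```bash
python3 -m crank '-0.015 0 0 0 0 0 1;-0.03 0 0 0 0 0 1;-0.045 0 0 0 0 0 1;-0.06 0 0 0 0 0 1;-0.075 0 0 0 0 0 1;-0.09 0 0 0 0 0 1'; python3 - <<'E'
from station import *
from h import *
s=state();d={n:grab_frame(n) for n in('top','scene')}
a=cv2.resize(d['top']['image'][215:295,320:480],None,fx=4.5,fy=4.5,interpolation=2);b=cv2.resize(d['scene']['image'][130:230,300:480],None,fx=2.4,fy=2.4,interpolation=2)
b=cv2.copyMakeBorder(b,0,0,0,720-b.shape[1],0)
cv2.imwrite('pics/w6.png',np.vstack([a,b])[:,:,::-1])
E
```

```text
time: 10.15
tool_pos: [0.4744, -0.0684, 0.0557]
eef_rot: [0.744, 0.668, -0.0, -0.0]
contact_force: [-0.2, 0.8, -0.9]
width: 0.272
gripper_force: 29.5
```

View pics/w6.png

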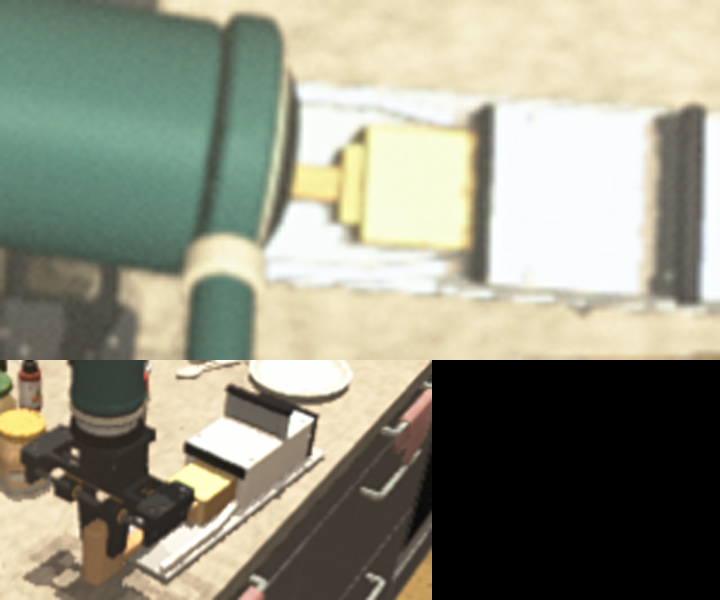

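The cheese is entering the mouth straight, with the paddle centred on it. Its front is now about 78 mm short of the nearest possible plate position.

```bash
python3 -m crank '-0.015 0 0 0 0 0 1;-0.03 0 0 0 0 0 1;-0.045 0 0 0 0 0 1;-0.06 0 0 0 0 0 1;-0.075 0 0 0 0 0 1;-0.09 0 0 0 0 0 1;-0.105 0 0 0 0 0 1;-0.12 0 0 0 0 0 1;-0.135 0 0 0 0 0 1;-0.15 0 0 0 0 0 1'
```

```text
time: 11.08
tool_pos: [0.4712, -0.0982, 0.0557]
eef_rot: [0.744, 0.668, 0.0, -0.0]
contact_force: [0.6, 1.9, -0.4]
width: 0.271
gripper_force: 29.5
```

```bash
python3 -m crank '-0.015 0 0 0 0 0 1;-0.03 0 0 0 0 0 1;-0.045 0 0 0 0 0 1;-0.06 0 0 0 0 0 1;-0.075 0 0 0 0 0 1;-0.09 0 0 0 0 0 1;-0.105 0 0 0 0 0 1;-0.12 0 0 0 0 0 1;-0.135 0 0 0 0 0 1;-0.15 0 0 0 0 0 1'
```

```text
time: 11.92
tool_pos: [0.468, -0.1281, 0.0557]
eef_rot: [0.744, 0.668, 0.0, -0.0]
contact_force: [0.3, 0.8, -1.5]
width: 0.272
gripper_force: 29.5
```

```bash
cat > ok.py <<'E'
from station import *
import sys,numpy as np
s=state();F=s['contact_force']@np.array([.1063,.9943,0]);print('F',round(F,2),s['tool_pos'][1].round(4));sys.exit(F>4)
E
python3 -m crank '-0.01 0 0 0 0 0 1;-0.02 0 0 0 0 0 1;-0.03 0 0 0 0 0 1;-0.04 0 0 0 0 0 1;-0.05 0 0 0 0 0 1' >/dev/null && python3 ok.py && python3 -m crank '-0.005 0 0 0 0 0 1;-0.01 0 0 0 0 0 1' >/dev/null && python3 ok.py && python3 -m crank '-0.005 0 0 0 0 0 1;-0.01 0 0 0 0 0 1' >/dev/null && python3 ok.py && python3 -m crank '-0.005 0 0 0 0 0 1;-0.01 0 0 0 0 0 1' >/dev/null && python3 ok.py && python3 -m crank '-0.005 0 0 0 0 0 1;-0.01 0 0 0 0 0 1' >/dev/null && python3 ok.py && python3 -m crank '-0.005 0 0 0 0 0 1;-0.01 0 0 0 0 0 1' >/dev/null && python3 ok.py
```

```text
F 1.38 -0.1378False
```

```bash
sed -i 's/sys.exit(F>4)/sys.exit(int(F>4))/' ok.py
python3 -m crank '-0.005 0 0 0 0 0 1;-0.01 0 0 0 0 0 1' >/dev/null && python3 ok.py && python3 -m crank '-0.005 0 0 0 0 0 1;-0.01 0 0 0 0 0 1' >/dev/null && python3 ok.py && python3 -m crank '-0.005 0 0 0 0 0 1;-0.01 0 0 0 0 0 1' >/dev/null && python3 ok.py && python3 -m crank '-0.005 0 0 0 0 0 1;-0.01 0 0 0 0 0 1' >/dev/null && python3 ok.py && python3 -m crank '-0.005 0 0 0 0 0 1;-0.01 0 0 0 0 0 1' >/dev/null && python3 ok.py && python3 -m crank '-0.005 0 0 0 0 0 1;-0.01 0 0 0 0 0 1' >/dev/null && python3 ok.py && python3 -m crank '-0.005 0 0 0 0 0 1;-0.01 0 0 0 0 0 1' >/dev/null && python3 ok.py && python3 -m crank '-0.005 0 0 0 0 0 1;-0.01 0 0 0 0 0 1' >/dev/null && python3 ok.py
```

```text
F 1.38 -0.1398
F 1.22 -0.1417
F 1.72 -0.1437
F 0.86 -0.1457
F 0.92 -0.1477
F 1.32 -0.1497
F 1.58 -0.1517
F 2.31 -0.1537
```

```bash

python3 -m crank '-0.005 0 0 0 0 0 1;-0.005 0 0 0 0 0 1' >/dev/null && python3 ok.py && python3 -m crank '-0.005 0 0 0 0 0 1;-0.005 0 0 0 0 0 1' >/dev/null && python3 ok.py && python3 -m crank '-0.005 0 0 0 0 0 1;-0.01 0 0 0 0 0 1' >/dev/null && python3 ok.py && python3 -m crank '-0.005 0 0 0 0 0 1;-0.01 0 0 0 0 0 1' >/dev/null && python3 ok.py && python3 -m crank '-0.005 0 0 0 0 0 1;-0.01 0 0 0 0 0 1' >/dev/null && python3 ok.py && python3 -m crank '-0.005 0 0 0 0 0 1;-0.01 0 0 0 0 0 1' >/dev/null && python3 ok.py && python3 -m crank '-0.005 0 0 0 0 0 1;-0.01 0 0 0 0 0 1' >/dev/null && python3 ok.py && python3 -m crank '-0.005 0 0 0 0 0 1;-0.01 0 0 0 0 0 1' >/dev/null && python3 ok.py
```

```text
F 0.35 -0.1548
F 0.32 -0.1557
F 1.05 -0.1576
F 1.9 -0.1596
F 1.9 -0.1617
F 1.97 -0.1636
F 1.9 -0.1656
F 2.02 -0.1676
```

```bash

python3 -m crank '-0.005 0 0 0 0 0 1;-0.01 0 0 0 0 0 1' >/dev/null && python3 ok.py && python3 -m crank '-0.005 0 0 0 0 0 1;-0.01 0 0 0 0 0 1' >/dev/null && python3 ok.py && python3 -m crank '-0.005 0 0 0 0 0 1;-0.01 0 0 0 0 0 1' >/dev/null && python3 ok.py && python3 -m crank '-0.005 0 0 0 0 0 1;-0.01 0 0 0 0 0 1' >/dev/null && python3 ok.py && python3 -m crank '-0.005 0 0 0 0 0 1;-0.01 0 0 0 0 0 1' >/dev/null && python3 ok.py && python3 -m crank '-0.005 0 0 0 0 0 1;-0.01 0 0 0 0 0 1' >/dev/null && python3 ok.py && python3 -m crank '-0.005 0 0 0 0 0 1;-0.01 0 0 0 0 0 1' >/dev/null && python3 ok.py && python3 -m crank '-0.005 0 0 0 0 0 1;-0.01 0 0 0 0 0 1' >/dev/null && python3 ok.py
```

```text
F 1.82 -0.1696
F 1.01 -0.1716
F 1.62 -0.1736
F 2.03 -0.1756
F 1.02 -0.1775
F 6.89 -0.1789
```

```bash
python3 -m crank '0 0 0 0 0 0 1;0 0 0 0 0 0 1;0 0 0 0 0 0 1' >/dev/null; python3 ok.py; python3 -m crank '0 0 0 0 0 0 1;0 0 0 0 0 0 1' >/dev/null; python3 ok.py
```

```text
F 5.04 -0.179
F 4.51 -0.179
```

```bash
python3 -m crank '-0.003 0 0 0 0 0 1;-0.003 0 0 0 0 0 1;-0.003 0 0 0 0 0 1;-0.003 0 0 0 0 0 1' >/dev/null; python3 ok.py
```

```text
F 6.12 -0.1792
```

```bash
python3 -m crank '0.005 0 0 0 0 0 1;0.01 0 0 0 0 0 1;0.02 0 0 0 0 0 1;0.04 0 0 0 0 0 1;0.08 0 0 0 0 0 1;0.16 0 0 0 0 0 1;0.24 0 0 0 0 0 1;0.32 0 0 0 0 0 1;0.4 0 0 0 0 0 1;0.5 0 0 0 0 0 1;0.6 0 0 0 0 0 1;0.7 0 0 0 0 0 1;0.8 0 0 0 0 0 1;0.9 0 0 0 0 0 1;1 0 0 0 0 0 1;1 0 0 0 0 0 1;1 0 0 0 0 0 1'
python3 rel.py .4562 .2765 .126 82
```

```text
time: 18.17
tool_pos: [0.4838, 0.0198, 0.0558]
eef_rot: [0.743, 0.669, -0.0, 0.0]
contact_force: [0.1, 0.1, -0.8]
width: 0.273
gripper_force: 29.5
[ 1.2622 -0.271  -0.3518] [0.0002 0.0002 0.0224]
```

```bash
python3 -m crank '0 0 -0.1 0 0 0 1;0 0 -0.2 0 0 0 1;0 0 -0.3 0 0 0 1;0.1 -0.02 -0.35 0 0 0.01 1;0.2 -0.05 -0.35 0 0 0.01 1;0.35 -0.1 -0.35 0 0 0.01 1;0.5 -0.13 -0.35 0 0 0.01 1;0.65 -0.15 -0.35 0 0 0.01 1;0.8 -0.17 -0.35 0 0 0.01 1;0.8 -0.17 -0.35 0 0 0.01 1;0.8 -0.17 -0.35 0 0 0.01 1'
python3 rel.py .4619 .2854 .126 83
```

```text
time: 19.08
tool_pos: [0.4671, 0.1819, 0.1257]
eef_rot: [0.748, 0.663, -0.0, 0.0]
contact_force: [-0.8, -0.1, -0.4]
width: 0.271
gripper_force: 29.5
[ 0.5105 -0.0879 -0.0019] [0.0001 0.0004 0.001 ]
```

```bash
python3 -m crank '0.15 -0.03 0 0 0 0 1;0.3 -0.06 0 0 0 0 1;0.42 -0.088 0 0 0 0 1;0.51 -0.088 0 0 0 0 1;0.51 -0.088 0 0 0 0 1;0.51 -0.088 0.1 0 0 0 1;0.51 -0.088 0.2 0 0 0 1;0.51 -0.088 0.28 0 0 0 1;0.51 -0.088 0.34 0 0 0 1;0.51 -0.088 0.37 0 0 0 1;0.51 -0.088 0.37 0 0 0 1;0.51 -0.088 0.37 0 0 0 1'
python3 - <<'E'
from station import *
from h import *
import pickle
s=state();f=grab_frame('top');b=grab_frame('scene')['image']
a=cv2.resize(f['image'][235:295,160:280],None,fx=6,fy=5,interpolation=2);b=cv2.resize(b[230:350,210:350],None,fx=2.5,fy=2.5,interpolation=2);b=cv2.copyMakeBorder(b,0,0,0,720-b.shape[1],0)
cv2.imwrite('pics/w7.png',np.vstack([a,b])[:,:,::-1])
E
```

```text
time: 20.08
tool_pos: [0.4625, 0.2842, 0.0518]
eef_rot: [0.749, 0.662, -0.0, 0.0]
contact_force: [-0.3, 0.7, -1.5]
width: 0.27
gripper_force: 29.5
```

View pics/w7.png

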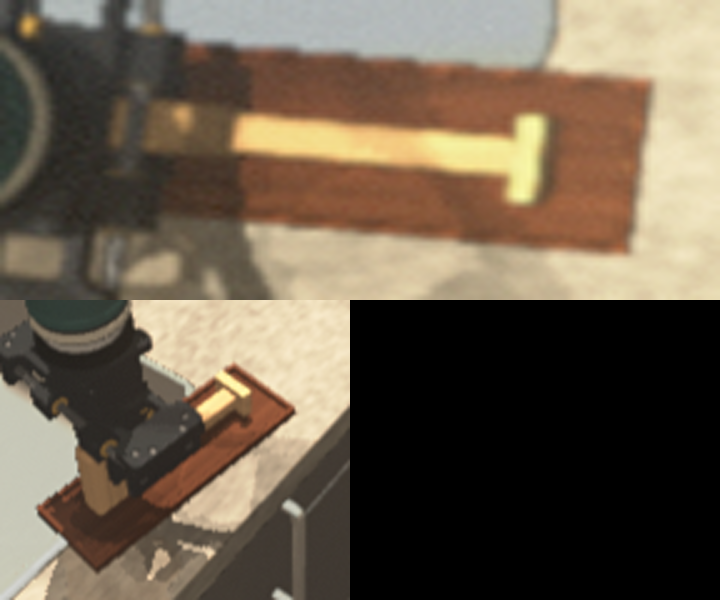

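The stick is centred and aligned in the tray, about 8 mm above the floor. I'll lower it until it touches.

```bash
python3 -m crank '0 0 0.01 0 0 0 1;0 0 0.02 0 0 0 1;0 0 0.03 0 0 0 1;0 0 0.035 0 0 0 1;0 0 0.035 0 0 0 1' ; python3 -m crank '0 0 0.003 0 0 0 1;0 0 0.006 0 0 0 1;0 0 0.006 0 0 0 1'
```

```text
time: 20.6
tool_pos: [0.4619, 0.2849, 0.0444]
eef_rot: [0.749, 0.662, -0.0, -0.0]
contact_force: [0.2, 0.8, -1.6]
width: 0.273
gripper_force: 29.5
time: 20.85
tool_pos: [0.4622, 0.285, 0.0436]
eef_rot: [0.749, 0.662, 0.0, -0.0]
contact_force: [0.1, -0.7, -0.6]
width: 0.272
gripper_force: 29.5
```

```bash
python3 -m crank '0 0 0.003 0 0 0 1;0 0 0.003 0 0 0 0.6;0 0 0.003 0 0 0 0.4;0 0 0.003 0 0 0 0.3;0 0 0.003 0 0 0 0.3;0 0 0.003 0 0 0 0.2;0 0 0.003 0 0 0 0.2;0 0 0.003 0 0 0 0.2;0 0 -0.1 0 0 0 0.2;0 0 -0.2 0 0 0 0.2;0 0 -0.35 0 0 0 0.2;0 0 -0.55 0 0 0 0.2;0 0 -0.75 0 0 0 0.2;0 0 -0.95 0 0 0 0.2;-0.3 0 -0.99 0 0 0 0.2;-0.5 0 -0.99 0 0 0 0.2;-0.6 0 -0.99 0 0 0 0.2;-0.6 0 -0.99 0 0 0 0.2'
python3 - <<'E'
from station import *
from h import *
s=state();f=grab_frame('wrist');g=grab_frame('top')['image']
a=cv2.resize(f['image'][:300,160:460],None,fx=1.2,fy=1.2);b=cv2.resize(g[140:290,340:510],None,fx=2.4,fy=2.4,interpolation=2)
cv2.imwrite('pics/w8.png',np.hstack([a,b])[:,:,::-1])
import pickle;pickle.dump((s,f),open('w8.pkl','wb'))
E
```

```text
time: 22.35
tool_pos: [0.4466, 0.1611, 0.2421]
eef_rot: [0.75, 0.661, -0.001, 0.001]
contact_force: [-0.1, -0.2, 0.8]
width: 0.804
gripper_force: 0.0
```

View pics/w8.png

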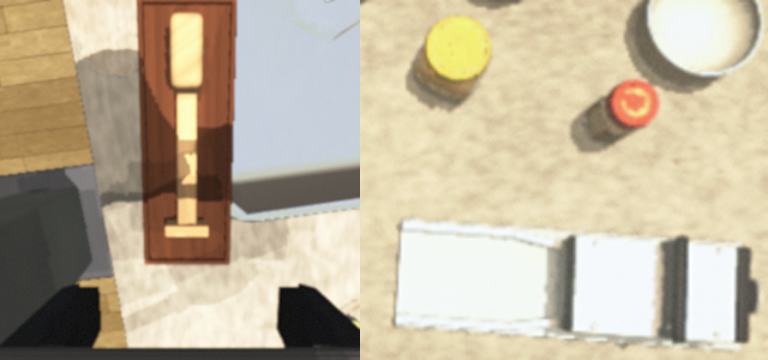

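The stick lies flat and centred in its tray. The cheese is inside the hood and the jars haven't moved, so I'm handing in.

```bash
python3 -c "
from station import *
print(hand_in())"
```

```text
the job is handed in; nothing more can be done
None
```

I pushed the cheese under the guard until it pressed the gauge plate at about 6 N, drew the stick out, laid it flat and centred in its tray, and handed the job in. `hand_in()` returned no verdict, and the cheese's contact with the hidden plate after the stick left could not be checked.

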